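# Seat the well plate and load it into the plate reader

## Task

The sealed well plate was put too far back in the reader's open tray: its rear edge rides on the tray's rear ledge, under the housing, where it cannot be gripped. Press lightly on the bare part of its top and drag it back by friction until it drops flat into the nest behind the tray's front panel, and only then push the tray gently all the way into the reader, so that the plate stays flat in its nest, and let go. Never press on the plate or push on the reader and its tray with more than 25 N, and leave the other things on the bench alone.

Things in the scene. Friction and masses are not known exactly. Their poses are not given: they have to be found in the camera images.
- plate: White sealed well plate, flat top, 128 (x) x 85.5 x 17 mm tall, 0.11-0.22 kg. Origin: centre of underside; top is 17 mm up its own z. +x points into the reader. Starts 24-42 mm too deep, rear edge up on the ledge (tilt about 2.5 deg): the 50-72 mm of its top nearest the tray's front panel is bare, the rest under the housing. Friction on the tray about 0.25; dry on top.
- nest (a point): Centre of the nest floor of the black sliding tray (moves with it); +x into the reader, z up. Nest 130.5 (x) x 88.6 mm: a seated plate lies flat, origin within 2 mm of here. Near end x = -65 mm: front panel, 12 mm high; rear end x = +65 mm: ledge, 4 mm high, 60 mm deep; side rails 13 mm high. The plate drops flat once its rear edge is off the ledge.
- tray_front (a point): Middle of the outer face of the tray's front panel, at nest-floor height (moves with the tray); the face looks to -x of this frame (+x into the reader). Panel 116 mm wide, 7.75 mm thick, from 18 mm below to 12 mm above this point. The tray juts out freely with clear air below the panel (40 mm) and in front of it.
- tray (a joint): How far the tray is out (m): 0 = fully home in the reader (rigid stop), 0.070 = fully out (rigid stop). Starts at 0.062-0.070. Slides against 2 to 3 N of friction and stays where left; dragging the plate may pull it out to its stop.
- reader: White bench-top plate reader, fixed, 320 mm wide, 200 mm tall. Origin on the bench under the middle of its nose's front edge; +x into the reader. The nose (from x = 0, underside 95, top 115 mm above the bench) covers the slot; the tall part starts at x = 60 mm; the plinth below the tray (52 mm high) ends at x = -23 mm. Nest floor 58 mm above the bench.
- reagent: Bystander: amber bottle, 52 mm diameter, 110 mm tall; origin at the centre of its base.
- tipbox: Bystander: grey pipette-tip box, 120 x 80 x 57 mm; origin at the centre of its base.
- block: Bystander: aluminium tube block with 8 holes, 130 x 60 x 30 mm; origin at the centre of its base.
Mind the look-alikes: they are no part of the job. There is more than one size of the plate; the one meant has the size given above.

How it is judged:
By the outcome, as a careful person would: the job done as asked, in the order asked, and still so for the second after the job is handed in, with the robot touching nothing.
It also fails if it takes over 70 s, if anything falls off the work surface, if the arm or the gripper's body presses on something with over 40 N, if the wrist force passes 120 N, or if a joint passes its speed limit or range.

## Robot

A 6-joint arm with a two-finger parallel gripper is mounted at the origin on the work surface. World frame = base frame: x ahead of the robot, y to its left, z up, the work surface at z = 0. Lengths are in m, angles in rad, forces in N, time in s.
With the tool pointing down it reaches from about 0.375 to 0.75 m from the base axis. Payload 9 kg.
Tool frame: the origin (TCP) lies between the finger pads; the fingertips stand 25 mm ahead of it and the grasp point (between the pads) lies 6 mm ahead of it; y points along the fingers, z is the direction in which the jaws open and shut, and the axes are right-handed (so a half turn about y gives the same grasp; the last joint's range is limited). The gripper opens to 85 mm and grips with 20 to 120 N. Pads are 22 mm wide; open, the fingers measure 114 mm over their backs; the gripper's body (76 mm by 85 mm) begins 54 mm behind the grasp point. The pads swing forward as they close: fully open they stand 13 mm farther back than shut.
Start: joints at [-1.369, 0.104, 0.097, 1.564, 0, 1.353], TCP at [0.245, -0.548, 0.256] pointing down, gripper open.
Joint ranges: [-2.99, 2.99], [-0.84, 1.86], [-1.1, 1.16], [-1.84, 2.11], [-1.51, 1.56], [-3.14, 3.14]. Speed limits (rad/s): [2.22, 2.22, 2.57, 3.14, 3.14, 3.14].

## Interface

Orientations are given as a unit quaternion [w, x, y, z].
In Python, from workcell import read_state, grab_frame, close_job gives the robot as it stands. The module is installed in compiled form; this text tells all that it offers.
- The arm moves only by the tool carry_out, never from a script. Its argument "moves" is a list of rows, each an object of numbers: "dx", "dy", "dz": the shift along the tool's x, y, z in cm; "roll": the turn about the tool's y in degrees. In form: [{"dx": .., "dy": .., "dz": .., "roll": ..}, ...]. A call has 1 to 12 rows; each row is the pose to reach, as a shift and turn from the pose commanded when the call began, along the tool's axes at that moment; what a row does not reach only later rows make up. A row lasts 1/10 s, in which the tool goes at most 50 mm and 8.59 degrees, less where a joint would pass 70% of its speed; a pose out of reach is approached as far as the arm can. A call with a gripper value outside its range is refused whole. "claw" is the closure in counts, from 0 (fully open) to 255 (shut), set as the call begins (left out, the last holds). The fingers move at their own pace and stop on an object; "squeeze" is the grip in N (left out, the last holds). Time passes only in rows, so rows that repeat a pose let the fingers close. It gives the time, the measured TCP pose, the force and the opening at its end, in the units of the state.
- read_state(): the state, without advancing time (a new reading comes with each control period).
- grab_frame(name): name is "scene" or "side" or "wrist"; returns a dict with "pixels" (384x512x3 uint8, blue, green, red), "vertical_fov" (degrees; the focal length in pixels is half the picture's height over the tangent of half this angle, whatever the lens; pixels are square), "cx", "cy" (the principal point, pixels), "rvec" (rotation vector, rad) and "tvec" (3), from world to camera coordinates, as OpenCV has them. Camera axes: x right, y down, z forward; pixel columns grow to the right and rows downward; lengths in m; the calibration is good to about 2 mm. A picture is of the moment at which its call begins. There is no depth.
- close_job(): hands the job in, once; it reports no verdict.
The state is a dict: "time_s": time; "q": joint angles; "qd": joint speeds; "effort": joint torques, N m; "tcp_pos": TCP position; "orientation": TCP orientation; "force": force on the tool from outside, world axes, zero at the start; "wrist_torque": the same for the moment, N m; "opening": finger opening in m.
Only numpy, scipy, OpenCV 4.12 (cv2) and the standard library are available. Lean on these libraries where they do the work, as an engineer would, in place of code of your own. Each camera call takes 0.05 s, during which the arm holds its last target.

## Working session

There is one attempt and no reset: what is moved stays moved. The work goes in short steps, Python scripts to look and compute and a tool call to move; the robot and the scene stay as the last step left them, time stands still between calls to the robot, and variables do not carry over. Pictures are saved under pics/ and viewed, and the job is handed in when it is done.

Besides the shell and the picture viewer there is one more tool, called after "Request:" in YAML: its name, and indented under it one key for each argument. carry_out: Moves the arm, as the interface text tells. Its arguments: {"type":"object","properties":{"moves":{"type":"array"},"claw":{"type":"number"},"squeeze":{"type":"number"}},"required":["moves"]}

```bash
mkdir -p pics; cat > h.py <<'E'
import numpy as np, cv2
from workcell import read_state, grab_frame
def cam(f):
    p=f["pixels"];H=p.shape[0];fl=H/2/np.tan(np.radians(f["vertical_fov"])/2)
    K=np.array([[fl,0,f["cx"]],[0,fl,f["cy"]],[0,0,1.]]);R=cv2.Rodrigues(np.array(f["rvec"],float))[0];t=np.array(f["tvec"],float).ravel()
    return K,R,t
def ray(f,u,v):
    K,R,t=cam(f);d=R.T@np.linalg.inv(K)@np.array([u,v,1.]);return -R.T@t,d
def onz(f,u,v,z):
    c,d=ray(f,u,v);return c+d*(z-c[2])/d[2]
def proj(f,P):
    K,R,t=cam(f);q=K@(R@np.asarray(P,float)+t);return q[:2]/q[2]
def save(f,n,box=None,s=1):
    p=f["pixels"]
    if box: p=p[box[1]:box[3],box[0]:box[2]]
    cv2.imwrite("pics/"+n+".png",cv2.resize(p,None,fx=s,fy=s,interpolation=cv2.INTER_CUBIC) if s!=1 else p)
E
python3 - <<'E'
from h import *
import pickle
F={}
for n in ["scene","side","wrist"]:
    f=grab_frame(n);F[n]=f;save(f,n+"0",s=1.5);K,R,t=cam(f);print(n,-R.T@t,R[2],K[0,0],f["cx"],f["cy"])
pickle.dump(F,open("F0.pkl","wb"))
s=read_state();print({k:np.round(v,4) for k,v in s.items()})
E
```

```text
scene [0.87528256 0.77235563 0.75242646] [-0.35810916 -0.65349694 -0.66685799] 404.2756375016174 250.638436073205 192.94561035527315
side [0.35555019 0.85665646 0.87777995] [ 0.13320879 -0.68149165 -0.71960027] 453.1803034238258 259.62369569586616 193.68060585476564
wrist [ 0.30501375 -0.52041125  0.37398826] [-0.23734865 -0.10467043 -0.96576898] 320.7850202342479 258.13705946622844 192.55166526537343
{'time_s': np.float64(0.15), 'q': array([-1.3687,  0.1045,  0.0967,  1.5639,  0.    ,  1.3531]), 'qd': array([ 0.0012, -0.0023,  0.0009,  0.0015, -0.0019,  0.0009]), 'effort': array([ 3.30000e-03, -5.57356e+01,  5.04006e+01,  1.25000e-02,
       -3.00000e-04, -0.00000e+00]), 'tcp_pos': array([ 0.2445, -0.5477,  0.2557]), 'orientation': array([ 0.1473, -0.1473,  0.6919, -0.6913]), 'force': array([ 0.0324,  0.9619, -0.5934]), 'wrist_torque': array([-0.0364, -0.0503, -0.0095]), 'opening': np.float64(0.0854)}
```

View pics/scene0.png

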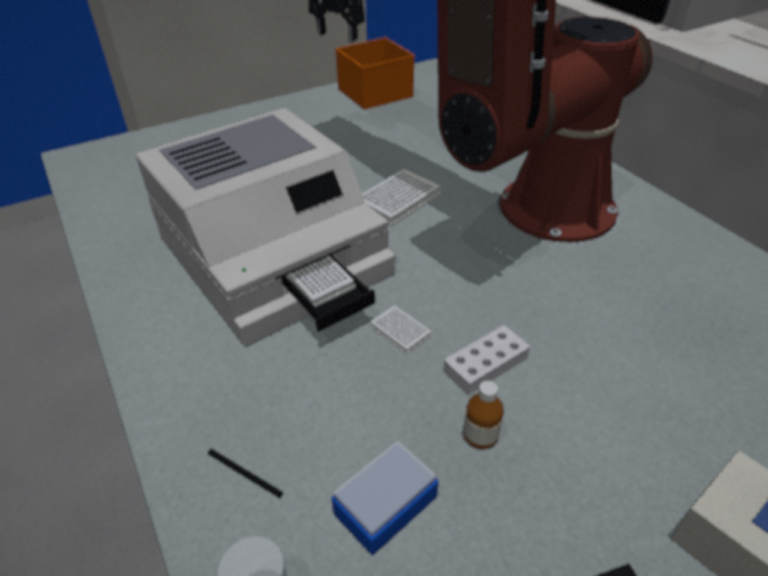

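View pics/side0.png

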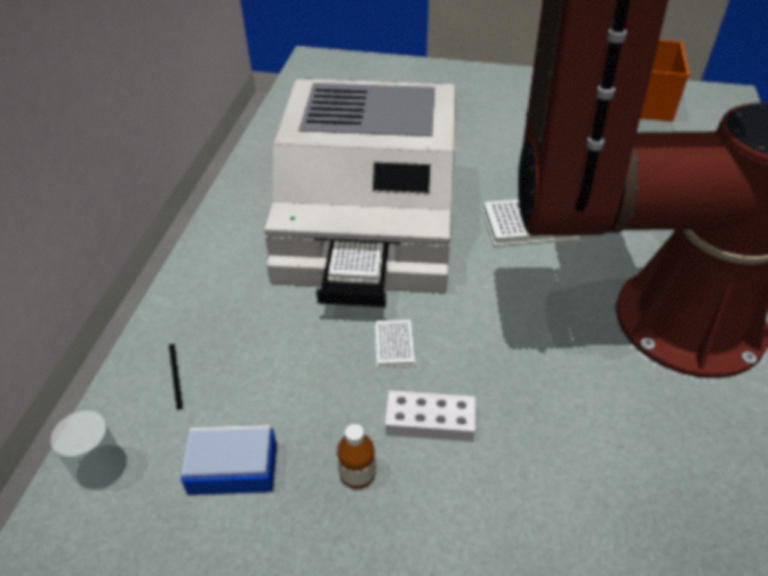

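View pics/wrist0.png

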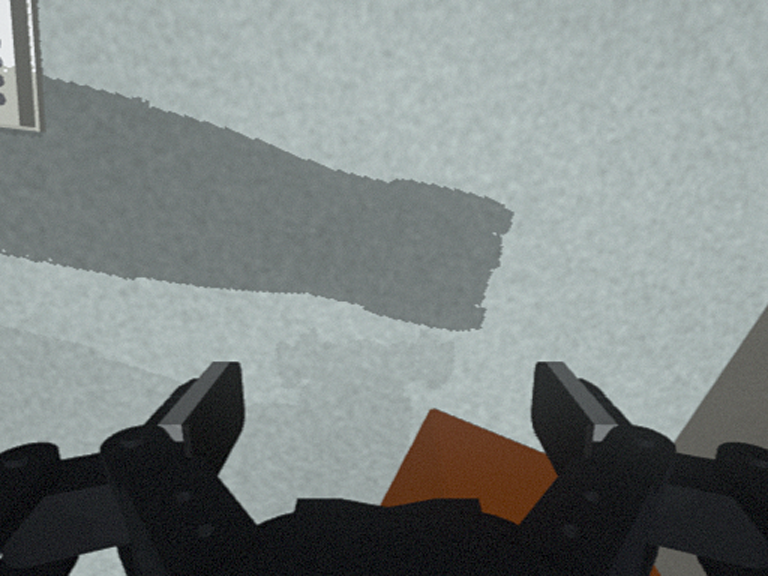

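The pictures show three plate look-alikes, by scene pixel at 512x384: in the tray (215,186), a small one on the bench (267,218) and a wide one beside the reader (267,130). Only the one in the tray fits, since it sits in the nest with its rear under the housing. I'll confirm this in an enlarged crop and measure it.

```bash
python3 - <<'E'
from h import *
import pickle
F=pickle.load(open("F0.pkl","rb"))
save(F["scene"],"sc1",(140,130,280,235),5.5)
save(F["side"],"si1",(170,120,310,225),5.5)
E
```

```text
(no output)
```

View pics/sc1.png

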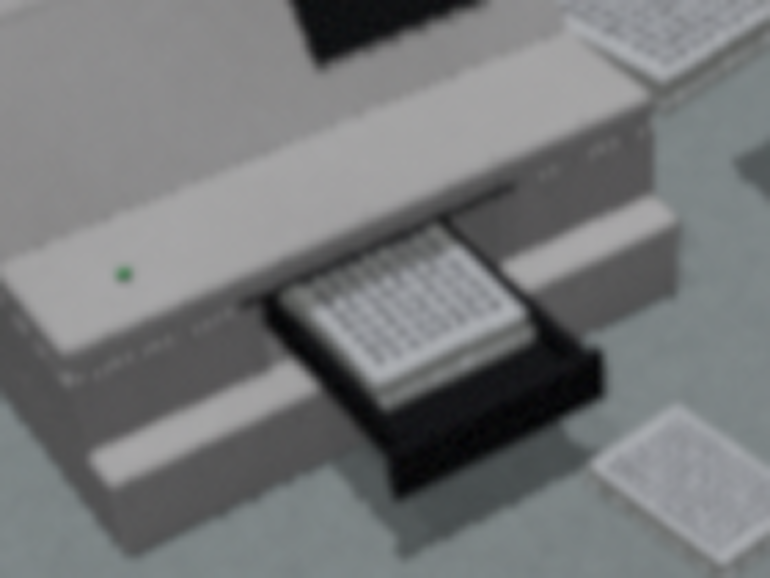

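View pics/si1.png

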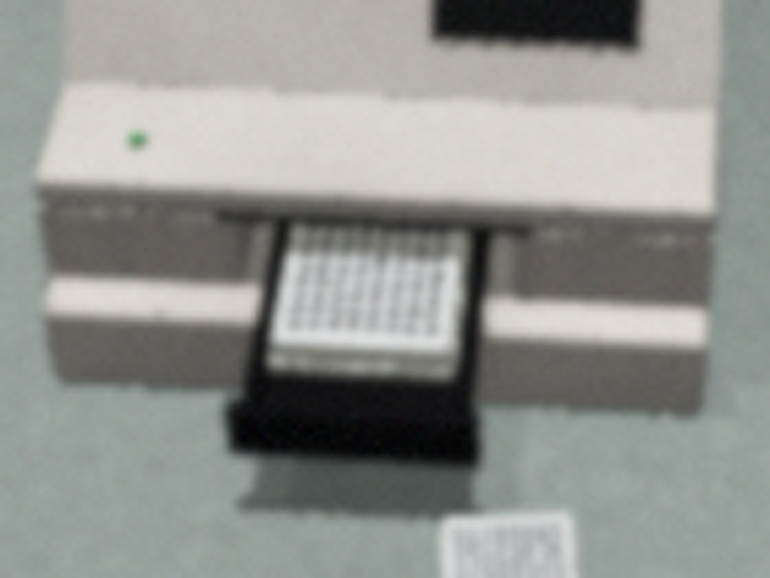

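The crop confirms it: the plate in the tray has its near edge at scene (209-237, 189-201) and its rear under the nose, with a bare tray floor strip before the panel. Next I'll turn the corners into positions.

```bash
cat > m.py <<'E'
from h import *
import pickle
F=pickle.load(open("F0.pkl","rb"))
S=lambda U,V:((U+.5)/5.5-.5+140,(V+.5)/5.5-.5+130)
D=lambda U,V:((U+.5)/5.5-.5+170,(V+.5)/5.5-.5+120)
sc=dict(noseL=(65,355,.115),noseR=(652,98,.115),pltL=(382,388,.0775),pltR=(533,323,.0775),panL=(393,458,.070),panR=(604,357,.070),plinL=(115,487,.052),plinR=(677,215,.052))
sd=dict(noseL=(38,186,.115),noseR=(716,216,.115),pltL=(268,345,.0775),pltR=(460,352,.0775),panL=(230,408,.070),panR=(478,412,.070),plinL=(50,316,.052),plinR=(706,346,.052))
for k in sc:
    a=onz(F["scene"],*S(*sc[k][:2]),sc[k][2]);b=onz(F["side"],*D(*sd[k][:2]),sd[k][2])
    c1,d1=ray(F["scene"],*S(*sc[k][:2]));c2,d2=ray(F["side"],*D(*sd[k][:2]))
    st=np.linalg.lstsq(np.c_[d1,-d2],c2-c1,rcond=None)[0];p=c1+st[0]*d1;q=c2+st[1]*d2
    print(k,a[:2].round(4),b[:2].round(4),"tri",((p+q)/2).round(4),"gap",np.linalg.norm(p-q).round(4))
E
python3 m.py
```

```text
noseL [0.7379 0.0323] [0.7329 0.0322] tri [0.7364 0.0246 0.1082] gap 0.0003
noseR [ 0.4247 -0.0027] [ 0.4199 -0.0042] tri [ 0.4204 -0.0104  0.1091] gap 0.0006
pltL [0.6142 0.0822] [0.6133 0.0787] tri [0.6134 0.0792 0.0762] gap 0.0025
pltR [0.5351 0.0774] [0.526  0.0671] tri [0.5279 0.06   0.0654] gap 0.0069
panL [0.6262 0.1179] [0.6225 0.1137] tri [0.6239 0.1106 0.0645] gap 0.0029
panR [0.5144 0.1071] [0.5122 0.0958] tri [0.5119 0.0994 0.0678] gap 0.0081
plinL [0.7342 0.0548] [0.729  0.0537] tri [0.7326 0.0461 0.0439] gap 0.0005
plinR [0.4204 0.0148] [0.4182 0.0169] tri [0.4186 0.0124 0.0487] gap 0.0016
```

```bash
cat >> h.py <<'E'
from scipy.spatial.transform import Rotation as Ro
def tool():
    s=read_state();w,x,y,z=s["orientation"];return np.array(s["tcp_pos"]),Ro.from_quat([x,y,z,w]).as_matrix(),s
INTO=np.array([0.117,-0.993,0]);LAT=np.array([0.993,0.117,0])
def delta(target): # target TCP world -> tool cm
    p,R,s=tool();return (R.T@(np.array(target)-p)*100).round(2)
def st():
    p,R,s=tool();print("t",round(s["time_s"],2),"tcp",p.round(4),"F",np.round(s["force"],2),"open",round(s["opening"],4),"q",np.round(s["q"],2))
E
python3 - <<'E'
from h import *
p,R,s=tool();print(R.round(3))
K,Rc,t=cam(grab_frame("wrist"));c=-Rc.T@t;print("cam in tool",R.T@(c-p))
ang=np.degrees(np.arctan2(-INTO[1],-INTO[0])-np.arctan2(R[1,0],R[0,0]));print("yaw x->out",ang)
for P in [(0.245,-0.548,0.40),(0.5697,0.095,0.40)]:print(delta(P))
E
```

```text
[[-0.913 -0.     0.408]
 [-0.408  0.001 -0.913]
 [-0.    -1.    -0.001]]
cam in tool [-0.0663888  -0.11833032 -0.000342  ]
yaw x->out 252.66990814362407
[ -0.03 -14.42   0.03]
[-55.89 -14.37 -45.45]
```

Request:
carry_out:
  moves:
    - {"dy":-5}
    - {"dy":-10}
    - {"dy":-13}
    - {"dy":-13}
  claw: 255
  squeeze: 20

```text
$.moves[0]: bad value
```

Request:
carry_out:
  moves:
    - {"dx":-3.8,"dz":-3.0,"roll":-6}
    - {"dx":-7.6,"dz":-6.1,"roll":-12}
    - {"dx":-11.4,"dz":-9.2,"roll":-18}
    - {"dx":-15.2,"dz":-12.3,"roll":-25}
    - {"dx":-19,"dz":-15.4,"roll":-32}
    - {"dx":-22.8,"dz":-18.5,"roll":-39}
    - {"dx":-26.6,"dz":-21.6,"roll":-46}
    - {"dx":-30.4,"dz":-24.7,"roll":-53}
    - {"dx":-34.2,"dz":-27.8,"roll":-60}
    - {"dx":-38,"dz":-30.9,"roll":-67}
    - {"dx":-41.8,"dz":-34,"roll":-72.7}
    - {"dx":-45.6,"dz":-37,"roll":-72.7}

```text
$.moves[0]: bad value
```

```bash
python3 - <<'E'
from h import *
st();p,R,s=tool();print(R.round(3));print(delta((0.5697,0.095,0.25)))
E
```

```text
t 0.2 tcp [ 0.2445 -0.5477  0.2558] F [-0.47  0.02 -0.52] open 0.0854 q [-1.37  0.1   0.1   1.56 -0.    1.35]
[[-0.913 -0.     0.408]
 [-0.408  0.001 -0.913]
 [-0.    -1.    -0.001]]
[-55.89   0.63 -45.44]
```

All four keys seem to be required in every row.

Request:
carry_out:
  moves:
    - {"dx":0,"dy":-5,"dz":0,"roll":0}
    - {"dx":0,"dy":-10,"dz":0,"roll":0}
    - {"dx":0,"dy":-13,"dz":0,"roll":0}
    - {"dx":0,"dy":-13,"dz":0,"roll":0}
  claw: 255
  squeeze: 20

```text
time_s: 0.6
tcp_pos: [0.2447, -0.5488, 0.3915]
orientation: [-0.147, 0.147, -0.689, 0.694]
force: [0.4, -0.8, -0.4]
opening: 0.0281
```

Request:
carry_out:
  moves:
    - {"dx":-3.8,"dy":0,"dz":-3.0,"roll":-6}
    - {"dx":-7.6,"dy":0,"dz":-6.1,"roll":-12}
    - {"dx":-11.4,"dy":0,"dz":-9.2,"roll":-18}
    - {"dx":-15.2,"dy":0,"dz":-12.3,"roll":-25}
    - {"dx":-19,"dy":0,"dz":-15.4,"roll":-32}
    - {"dx":-22.8,"dy":0,"dz":-18.5,"roll":-39}
    - {"dx":-26.6,"dy":0,"dz":-21.6,"roll":-46}
    - {"dx":-30.4,"dy":0,"dz":-24.7,"roll":-53}
    - {"dx":-34.2,"dy":0,"dz":-27.8,"roll":-60}
    - {"dx":-38,"dy":0,"dz":-30.9,"roll":-67}
    - {"dx":-41.8,"dy":0,"dz":-34,"roll":-72.7}
    - {"dx":-45.6,"dy":0,"dz":-37,"roll":-72.7}

```text
time_s: 1.8
tcp_pos: [0.5106, -0.022, 0.3857]
orientation: [-0.529, 0.53, -0.469, 0.469]
force: [0.5, -1.6, 0.1]
opening: 0.0002
```

```bash
python3 - <<'E'
from h import *
st();p,R,s=tool();print(R.round(3));print(delta((0.5697,0.095,0.25)))
E
```

```text
t 1.8 tcp [ 0.5106 -0.022   0.3857] F [ 0.5  -1.65  0.14] open 0.0002 q [-0.3  -0.09  0.14  1.8  -0.    1.15]
[[ 0.121 -0.     0.993]
 [-0.993 -0.     0.121]
 [ 0.    -1.    -0.   ]]
[-10.9   13.56   7.29]
```

Request:
carry_out:
  moves:
    - {"dx":-4,"dy":0,"dz":2,"roll":0}
    - {"dx":-8,"dy":0,"dz":4,"roll":0}
    - {"dx":-12,"dy":3,"dz":5,"roll":0}
    - {"dx":-14,"dy":7,"dz":5,"roll":0}
    - {"dx":-14,"dy":12,"dz":5,"roll":0}
    - {"dx":-14,"dy":15,"dz":5,"roll":0}
    - {"dx":-14,"dy":15,"dz":5,"roll":0}
    - {"dx":-14,"dy":15,"dz":5,"roll":0}

```text
time_s: 2.6
tcp_pos: [0.5431, 0.1207, 0.2367]
orientation: [-0.528, 0.529, -0.47, 0.47]
force: [-0.3, 0.3, 0.7]
opening: -0.0001
```

```bash
python3 - <<'E'
from h import *
import pickle
st();f=grab_frame("wrist");save(f,"wr1",s=1.5);pickle.dump(f,open("W1.pkl","wb"));p,R,s=tool();print(R.round(3))
E
```

```text
t 2.6 tcp [0.5431 0.1207 0.2367] F [-0.25  0.31  0.67] open -0.0001 q [-0.02 -0.03 -0.08  1.53 -0.    1.44]
[[ 0.117  0.002  0.993]
 [-0.993 -0.     0.117]
 [ 0.    -1.     0.002]]
```

View pics/wr1.png

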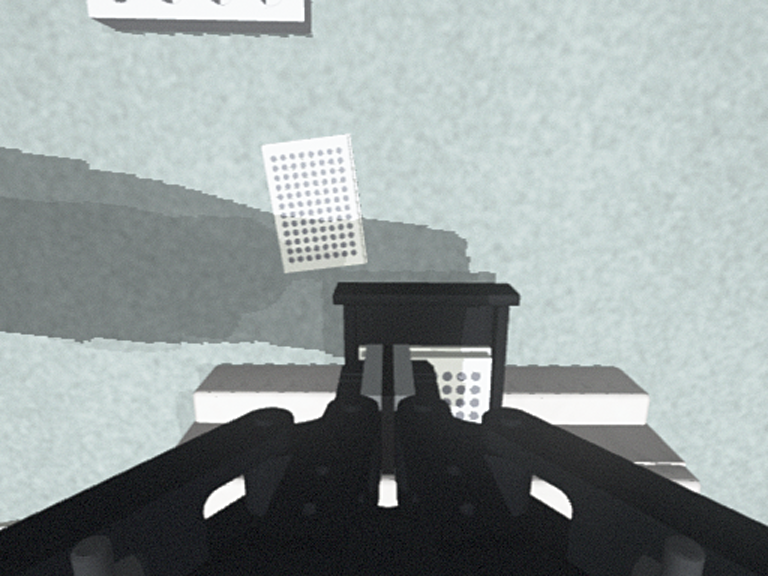

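```bash
python3 - <<'E'
from h import *
import pickle
f=pickle.load(open("W1.pkl","rb"))
p=f["pixels"][180:290,215:355].astype(float)
p=(255*(p/255)**0.5).astype(np.uint8)
cv2.imwrite("pics/wr1c.png",cv2.resize(p,None,fx=5.5,fy=5.5,interpolation=cv2.INTER_CUBIC))
E
```

```text
(no output)
```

View pics/wr1c.png

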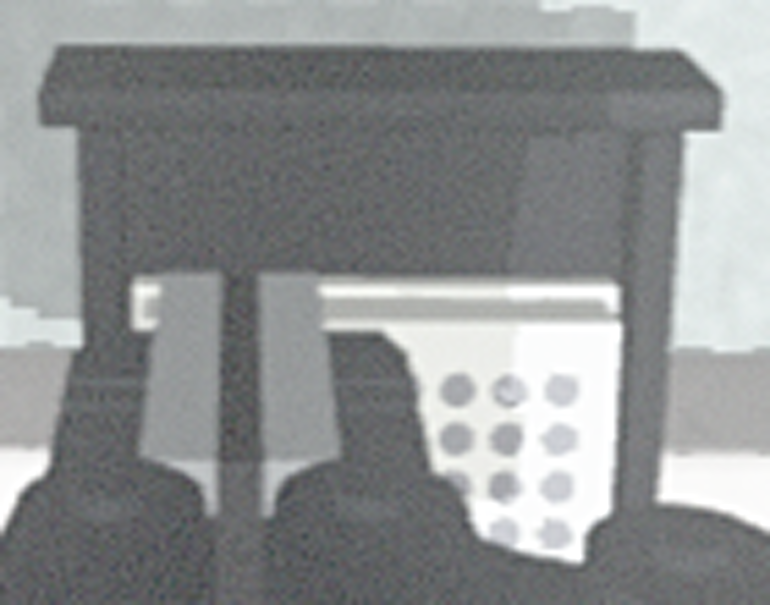

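```bash
python3 - <<'E'
from h import *
import pickle
f=pickle.load(open("W1.pkl","rb"))
S=lambda U,V:((U+.5)/5.5-.5+215,(V+.5)/5.5-.5+180)
P={}
for n,U,V,z in [("topoutL",40,92,.07),("topoutR",722,92,.07),("topinL",40,126,.07),("topinR",722,128,.07),("botL",57,46,.04),("botR",688,49,.04),("pltL",131,328,.075),("pltR",620,324,.075),("pltbotL",133,284,.058),("pltbotR",618,284,.058)]:
    P[n]=onz(f,*S(U,V),z);print(n,P[n].round(4), "refl x,y",((P[n]-[.579,.0143,0])@INTO).round(4),((P[n]-[.579,.0143,0])@LAT).round(4))
E
```

```text
topoutL [0.512  0.1027 0.07  ] refl x,y -0.0956 -0.0562
topoutR [0.6257 0.116  0.07  ] refl x,y -0.0955 0.0583
topinL [0.5125 0.0967 0.07  ] refl x,y -0.0896 -0.0564
topinR [0.6269 0.1097 0.07  ] refl x,y -0.0892 0.0587
botL [0.5118 0.103  0.04  ] refl x,y -0.0959 -0.0563
botR [0.6274 0.1159 0.04  ] refl x,y -0.0952 0.06
pltL [0.5315 0.0641 0.075 ] refl x,y -0.055 -0.0413
pltR [0.6145 0.0746 0.075 ] refl x,y -0.0557 0.0423
pltbotL [0.5308 0.0653 0.058 ] refl x,y -0.0562 -0.0419
pltbotR [0.6176 0.0754 0.058 ] refl x,y -0.0561 0.0455
```

Request:
carry_out:
  moves:
    - {"dx":3,"dy":2,"dz":1,"roll":0}
    - {"dx":6,"dy":5,"dz":2,"roll":0}
    - {"dx":7.6,"dy":8,"dz":2.4,"roll":0}
    - {"dx":7.6,"dy":11.2,"dz":2.4,"roll":0}
    - {"dx":7.6,"dy":11.2,"dz":2.4,"roll":0}
    - {"dx":7.6,"dy":11.2,"dz":2.4,"roll":0}

```text
time_s: 3.25
tcp_pos: [0.577, 0.0479, 0.1265]
orientation: [0.529, -0.528, 0.469, -0.47]
force: [-0.9, 0.2, 0.1]
opening: 0.0002
```

```bash
python3 - <<'E'
from h import *
st();print(delta((0.5758,0.0482,0.105)))
f=grab_frame("side");save(f,"si2",(170,120,310,225),5.5)
f=grab_frame("wrist");save(f,"wr2",s=1.5)
E
```

```text
t 3.25 tcp [0.577  0.0479 0.1265] F [-0.93  0.21  0.14] open 0.0002 q [-0.14  0.05 -0.19  1.32 -0.    1.31]
[-0.05  2.15 -0.12]
```

View pics/si2.png

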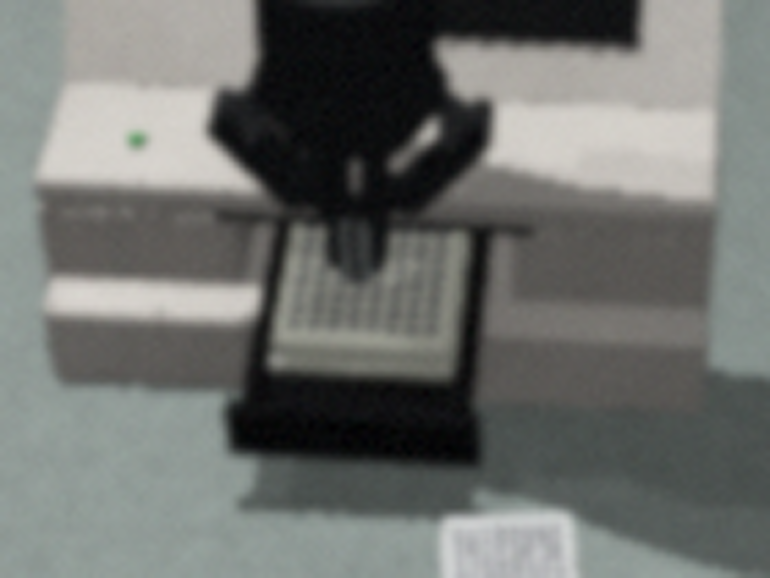

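View pics/wr2.png

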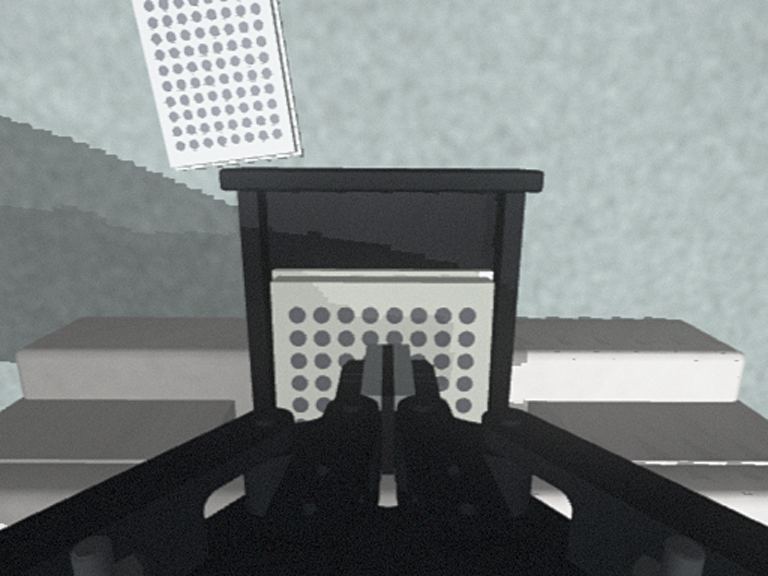

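The fingertips are centred over the plate, and the plate's near edge runs straight across. I'll descend now.

Request:
carry_out:
  moves:
    - {"dx":0,"dy":1,"dz":0,"roll":0}
    - {"dx":0,"dy":1.8,"dz":0,"roll":0}
    - {"dx":0,"dy":2.0,"dz":0,"roll":0}
    - {"dx":0,"dy":2.0,"dz":0,"roll":0}

```text
time_s: 3.75
tcp_pos: [0.5757, 0.0482, 0.1036]
orientation: [-0.528, 0.529, -0.47, 0.469]
force: [-0.1, 0.1, -0.9]
opening: -0.0001
```

Request:
carry_out:
  moves:
    - {"dx":0,"dy":0.1,"dz":0,"roll":0}
    - {"dx":0,"dy":0.2,"dz":0,"roll":0}
    - {"dx":0,"dy":0.2,"dz":0,"roll":0}

```text
time_s: 4.05
tcp_pos: [0.5762, 0.048, 0.1023]
orientation: [0.529, -0.529, 0.47, -0.47]
force: [-0.3, -0.4, -0.1]
opening: 0.0
```

Request:
carry_out:
  moves:
    - {"dx":0,"dy":0.05,"dz":0,"roll":0}
    - {"dx":0,"dy":0.1,"dz":0,"roll":0}
    - {"dx":0,"dy":0.1,"dz":0,"roll":0}

```text
time_s: 4.35
tcp_pos: [0.5762, 0.048, 0.1013]
orientation: [0.529, -0.529, 0.47, -0.47]
force: [-0.4, 0.8, -0.3]
opening: 0.0002
```

Request:
carry_out:
  moves:
    - {"dx":0,"dy":0.05,"dz":0,"roll":0}
    - {"dx":0,"dy":0.05,"dz":0,"roll":0}

```text
time_s: 4.55
tcp_pos: [0.5763, 0.048, 0.1012]
orientation: [0.529, -0.529, 0.47, -0.47]
force: [-1.6, 0.1, 3.9]
opening: -0.0004
```

Request:
carry_out:
  moves:
    - {"dx":0,"dy":0.05,"dz":0,"roll":0}
    - {"dx":0,"dy":0.05,"dz":0,"roll":0}

```text
time_s: 4.75
tcp_pos: [0.5764, 0.048, 0.1011]
orientation: [0.529, -0.528, 0.469, -0.47]
force: [-3.0, 0.3, 8.0]
opening: 0.0005
```

Request:
carry_out:
  moves:
    - {"dx":0,"dy":0.03,"dz":0,"roll":0}
    - {"dx":0,"dy":0.03,"dz":0,"roll":0}

```text
time_s: 4.95
tcp_pos: [0.5766, 0.048, 0.1011]
orientation: [0.529, -0.528, 0.469, -0.47]
force: [-2.4, 1.0, 9.4]
opening: 0.0003
```

Contact at 9.4 N, and it behaves like a soft spring of about 8 N/mm. I'll drag in small stages.

Request:
carry_out:
  moves:
    - {"dx":-0.1,"dy":0,"dz":0,"roll":0}
    - {"dx":-0.2,"dy":0,"dz":0,"roll":0}
    - {"dx":-0.3,"dy":0,"dz":0,"roll":0}
    - {"dx":-0.4,"dy":0,"dz":0,"roll":0}
    - {"dx":-0.5,"dy":0,"dz":0,"roll":0}
    - {"dx":-0.6,"dy":0,"dz":0,"roll":0}

```text
time_s: 5.55
tcp_pos: [0.5764, 0.0535, 0.1011]
orientation: [0.529, -0.528, 0.469, -0.471]
force: [0.2, -1.5, 6.8]
opening: -0.0003
```

```bash
python3 - <<'E'
from h import *
st()
f=grab_frame("wrist");save(f,"wr3",s=1.5)
E
```

```text
t 5.55 tcp [0.5764 0.0535 0.1011] F [ 0.24 -1.48  6.82] open -0.0003 q [-0.13  0.07 -0.22  1.28 -0.    1.32]
```

View pics/wr3.png

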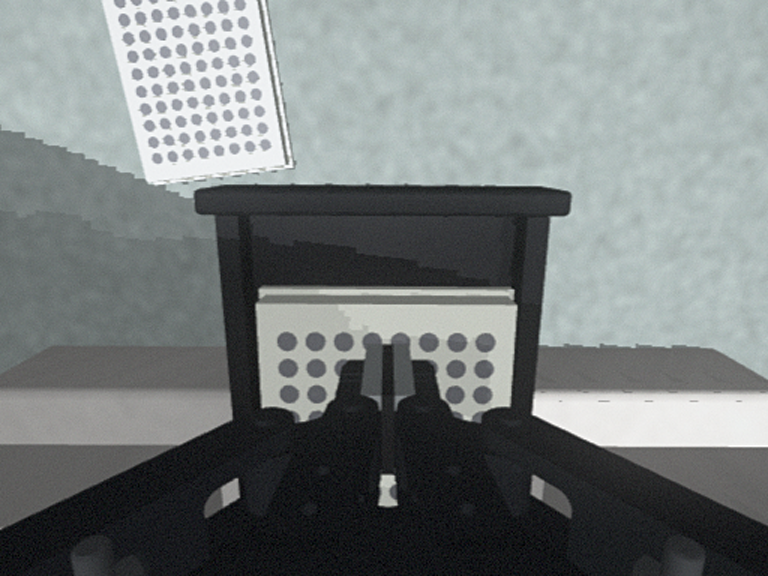

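Request:
carry_out:
  moves:
    - {"dx":-0.1,"dy":0.02,"dz":0,"roll":0}
    - {"dx":-0.2,"dy":0.02,"dz":0,"roll":0}
    - {"dx":-0.3,"dy":0.03,"dz":0,"roll":0}
    - {"dx":-0.4,"dy":0.03,"dz":0,"roll":0}
    - {"dx":-0.5,"dy":0.03,"dz":0,"roll":0}
    - {"dx":-0.6,"dy":0.03,"dz":0,"roll":0}

```text
time_s: 6.2
tcp_pos: [0.5758, 0.0594, 0.101]
orientation: [0.529, -0.528, 0.469, -0.471]
force: [0.5, -2.1, 8.0]
opening: 0.0002
```

```bash
cat > look.py <<'E'
from h import *
import sys
st()
f=grab_frame("wrist");n=sys.argv[1]
p=f["pixels"][100:250,120:400].astype(float);p=(255*(p/255)**0.5).astype(np.uint8)
cv2.imwrite("pics/"+n+".png",cv2.resize(p,None,fx=2.8,fy=2.8,interpolation=cv2.INTER_CUBIC))
import pickle;pickle.dump(f,open(n+".pkl","wb"))
E
cat > rx.py <<'E'
from h import *
import sys,pickle
# args: name, then U,V,z triples in look crop
f=pickle.load(open(sys.argv[1]+".pkl","rb"))
for a in sys.argv[2:]:
    U,V,z=map(float,a.split(","));P=onz(f,(U+.5)/2.8-.5+120,(V+.5)/2.8-.5+100,z);d=P-[.579,.0143,0]
    print(a,"refl x %.4f y %.4f"%(d@INTO,d@LAT))
E
python3 look.py wr4
```

```text
t 6.2 tcp [0.5758 0.0594 0.101 ] F [ 0.51 -2.07  8.03] open 0.0002 q [-0.12  0.07 -0.22  1.28 -0.    1.33]
```

View pics/wr4.png

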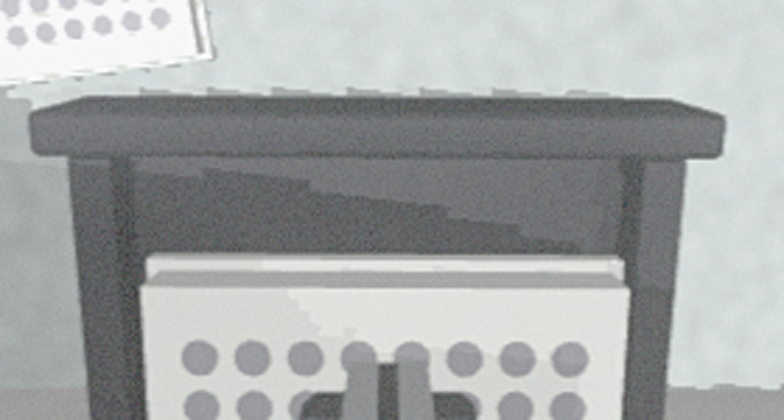

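```bash
python3 rx.py wr4 30,117,.07 724,117,.07 30,157,.07 724,157,.07 142,288,.075 628,288,.075
```

```text
30,117,.07 refl x -0.0956 y -0.0562
724,117,.07 refl x -0.0955 y 0.0583
30,157,.07 refl x -0.0890 y -0.0569
724,157,.07 refl x -0.0888 y 0.0590
142,288,.075 refl x -0.0677 y -0.0385
628,288,.075 refl x -0.0675 y 0.0431
```

Request:
carry_out:
  moves:
    - {"dx":-0.1,"dy":0,"dz":0,"roll":0}
    - {"dx":-0.2,"dy":0,"dz":0,"roll":0}
    - {"dx":-0.3,"dy":0,"dz":0,"roll":0}
    - {"dx":-0.4,"dy":0,"dz":0,"roll":0}
    - {"dx":-0.5,"dy":0,"dz":0,"roll":0}
    - {"dx":-0.6,"dy":0,"dz":0,"roll":0}
    - {"dx":-0.7,"dy":0,"dz":0,"roll":0}
    - {"dx":-0.8,"dy":0,"dz":0,"roll":0}

```text
time_s: 7.05
tcp_pos: [0.5749, 0.0674, 0.1009]
orientation: [0.529, -0.528, 0.469, -0.471]
force: [-1.1, -2.2, 7.3]
opening: -0.0
```

```bash
python3 look.py wr5
```

```text
t 7.05 tcp [0.5749 0.0674 0.1009] F [-1.09 -2.19  7.27] open -0.0 q [-0.11  0.07 -0.22  1.28 -0.    1.34]
```

View pics/wr5.png

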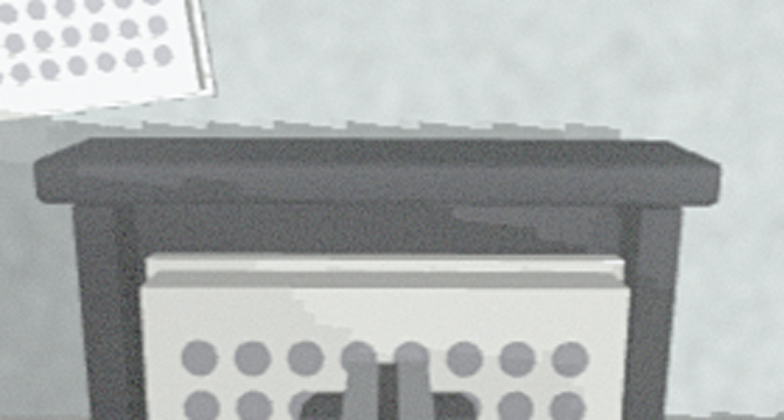

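The plate follows the finger without slipping and the tray has stayed put. About 11 mm remain.

Request:
carry_out:
  moves:
    - {"dx":-0.1,"dy":0,"dz":0,"roll":0}
    - {"dx":-0.2,"dy":0,"dz":0,"roll":0}
    - {"dx":-0.3,"dy":0,"dz":0,"roll":0}
    - {"dx":-0.4,"dy":0,"dz":0,"roll":0}
    - {"dx":-0.5,"dy":0,"dz":0,"roll":0}
    - {"dx":-0.6,"dy":0,"dz":0,"roll":0}
    - {"dx":-0.7,"dy":0,"dz":0,"roll":0}
    - {"dx":-0.8,"dy":0,"dz":0,"roll":0}

```text
time_s: 7.9
tcp_pos: [0.5739, 0.0753, 0.1009]
orientation: [0.529, -0.528, 0.469, -0.471]
force: [-0.3, -2.4, 6.7]
opening: 0.0002
```

```bash
python3 look.py wr6
```

```text
t 7.9 tcp [0.5739 0.0753 0.1009] F [-0.31 -2.37  6.72] open 0.0002 q [-0.09  0.07 -0.22  1.28 -0.    1.36]
```

View pics/wr6.png

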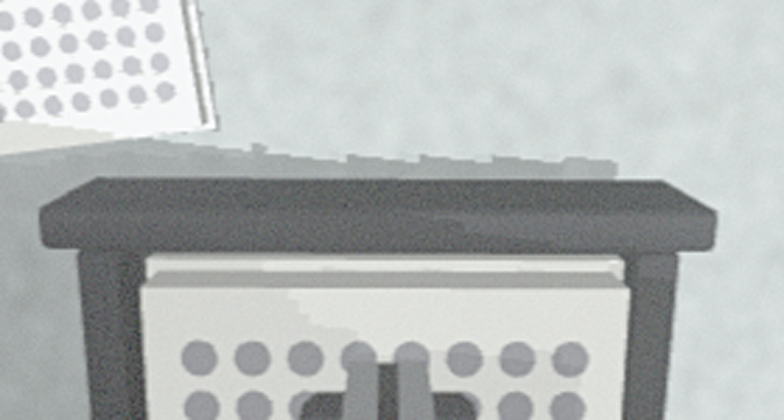

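Request:
carry_out:
  moves:
    - {"dx":-0.1,"dy":0,"dz":0,"roll":0}
    - {"dx":-0.2,"dy":0,"dz":0,"roll":0}
    - {"dx":-0.2,"dy":0,"dz":0,"roll":0}

```text
time_s: 8.25
tcp_pos: [0.573, 0.0778, 0.1001]
orientation: [0.529, -0.528, 0.469, -0.47]
force: [1.4, -0.1, 5.7]
opening: -0.0003
```

Request:
carry_out:
  moves:
    - {"dx":-0.05,"dy":0,"dz":0,"roll":0}
    - {"dx":-0.1,"dy":0,"dz":0,"roll":0}
    - {"dx":-0.1,"dy":0,"dz":0,"roll":0}

```text
time_s: 8.55
tcp_pos: [0.5728, 0.0787, 0.1001]
orientation: [0.529, -0.528, 0.469, -0.47]
force: [0.7, -1.9, 5.3]
opening: -0.0001
```

```bash
python3 look.py wr7
```

```text
t 8.55 tcp [0.5728 0.0787 0.1001] F [ 0.66 -1.89  5.3 ] open -0.0001 q [-0.09  0.07 -0.22  1.28 -0.    1.36]
```

View pics/wr7.png

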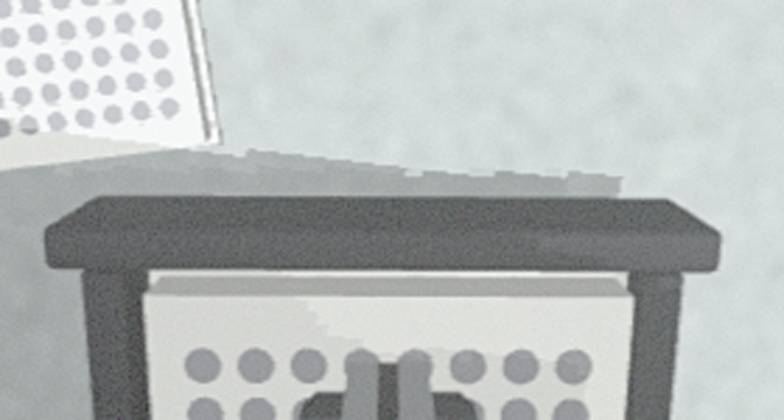

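The fingertip dropped 0.9 mm with the force falling, which is what I'd expect 20 mm from the edge as the tilt disappears. I'll lift off, move outward and check that the plate is flat.

Request:
carry_out:
  moves:
    - {"dx":0,"dy":-0.3,"dz":0,"roll":0}
    - {"dx":0,"dy":-1.5,"dz":0,"roll":0}
    - {"dx":0,"dy":-4,"dz":0,"roll":0}
    - {"dx":-3,"dy":-7,"dz":0,"roll":0}
    - {"dx":-7,"dy":-10,"dz":0,"roll":0}
    - {"dx":-11,"dy":-10,"dz":0,"roll":0}
    - {"dx":-12,"dy":-10,"dz":0,"roll":0}
    - {"dx":-12,"dy":-10,"dz":0,"roll":0}

```text
time_s: 9.4
tcp_pos: [0.5578, 0.1993, 0.1998]
orientation: [-0.529, 0.529, -0.469, 0.469]
force: [0.6, -0.2, -1.3]
opening: -0.0005
```

```bash
python3 - <<'E'
from h import *
import pickle
st();F={}
for n in ["scene","side","wrist"]: F[n]=grab_frame(n)
pickle.dump(F,open("F8.pkl","wb"))
save(F["scene"],"sc8",(140,130,280,235),5.5)
save(F["side"],"si8",(170,120,310,225),5.5)
save(F["wrist"],"wr8",s=1.5)
E
```

```text
t 9.4 tcp [0.5578 0.1993 0.1998] F [ 0.63 -0.2  -1.32] open -0.0005 q [ 0.12  0.08 -0.03  1.46  0.    1.57]
```

View pics/sc8.png

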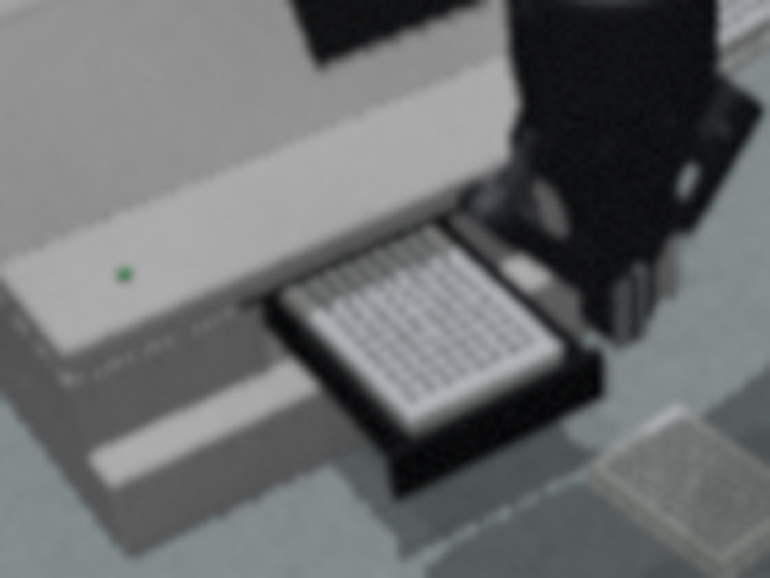

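View pics/si8.png

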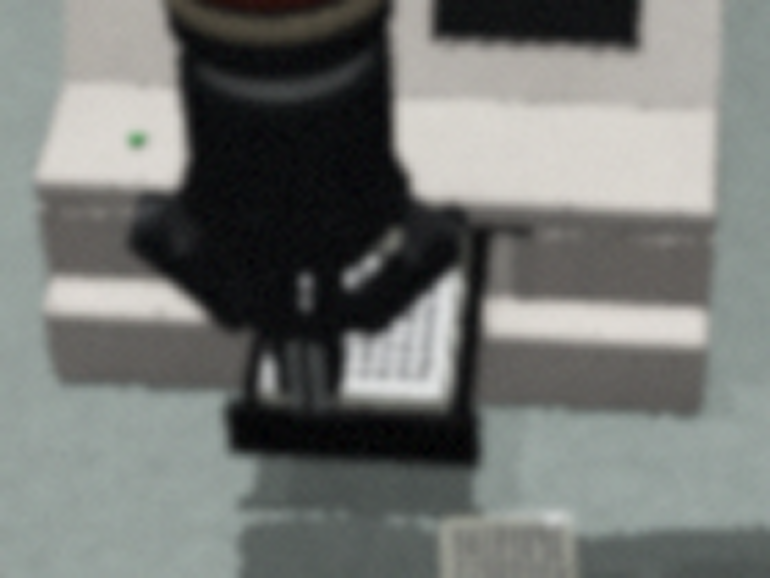

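View pics/wr8.png

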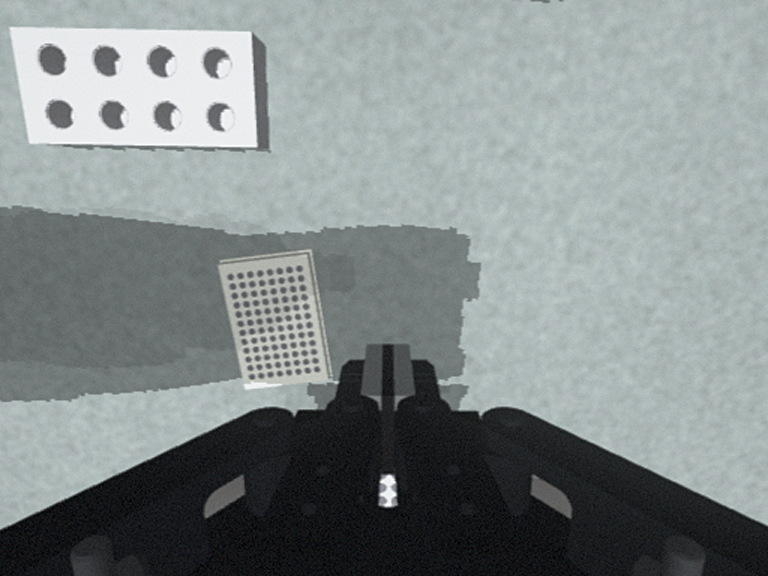

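```bash
python3 rx.py wr7 46,270,.07 720,270,.07 46,230,.07 720,230,.07 145,294,.075 634,294,.075; python3 rx.py wr6 143,288,.075 629,288,.075
python3 - <<'E'
from h import *
# pre-push approach: closed tips in front of face; TCP at refl x -0.0955-0.035, z tip .055
P=np.array([.579,.0143,0])+INTO*(-0.0955-0.04)+LAT*0.001;P[2]=0.080;print(P,delta(P))
E
```

```text
46,270,.07 refl x -0.0892 y -0.0567
720,270,.07 refl x -0.0890 y 0.0590
46,230,.07 refl x -0.0962 y -0.0560
720,230,.07 refl x -0.0961 y 0.0583
145,294,.075 refl x -0.0864 y -0.0386
634,294,.075 refl x -0.0863 y 0.0431
143,288,.075 refl x -0.0838 y -0.0384
629,288,.075 refl x -0.0836 y 0.0431
[0.5641395 0.1489685 0.08     ] [ 4.83 11.92  0.03]
```

The gap at the panel is now about 2 mm, within the nest's play. To confirm it's flat, I'll lightly touch the top 52 mm from the near edge. Contact at TCP z of about 0.100 means flat, about 0.1025 means still tilted.

Request:
carry_out:
  moves:
    - {"dx":4,"dy":0,"dz":0,"roll":0}
    - {"dx":8,"dy":0,"dz":0,"roll":0}
    - {"dx":12,"dy":0,"dz":0,"roll":0}
    - {"dx":15.2,"dy":2,"dz":0,"roll":0}
    - {"dx":15.2,"dy":6,"dz":0,"roll":0}
    - {"dx":15.2,"dy":9,"dz":0,"roll":0}
    - {"dx":15.2,"dy":9.5,"dz":0,"roll":0}
    - {"dx":15.2,"dy":9.5,"dz":0,"roll":0}
    - {"dx":15.2,"dy":9.5,"dz":0,"roll":0}

```text
time_s: 10.45
tcp_pos: [0.5772, 0.0466, 0.1066]
orientation: [0.529, -0.528, 0.469, -0.47]
force: [0.1, 0.3, 0.8]
opening: -0.0002
```

Request:
carry_out:
  moves:
    - {"dx":0,"dy":0.1,"dz":0,"roll":0}
    - {"dx":0,"dy":0.15,"dz":0,"roll":0}
    - {"dx":0,"dy":0.15,"dz":0,"roll":0}

```text
time_s: 10.75
tcp_pos: [0.5767, 0.0471, 0.1039]
orientation: [0.529, -0.528, 0.469, -0.47]
force: [0.6, -0.2, 0.6]
opening: -0.0
```

Request:
carry_out:
  moves:
    - {"dx":0,"dy":0.1,"dz":0,"roll":0}
    - {"dx":0,"dy":0.1,"dz":0,"roll":0}
    - {"dx":0,"dy":0.1,"dz":0,"roll":0}

```text
time_s: 11.05
tcp_pos: [0.5762, 0.0471, 0.1022]
orientation: [-0.529, 0.529, -0.47, 0.47]
force: [0.1, 0.5, 0.1]
opening: -0.0002
```

Request:
carry_out:
  moves:
    - {"dx":0,"dy":0.1,"dz":0,"roll":0}
    - {"dx":0,"dy":0.1,"dz":0,"roll":0}
    - {"dx":0,"dy":0.1,"dz":0,"roll":0}

```text
time_s: 11.35
tcp_pos: [0.5762, 0.0471, 0.1011]
orientation: [-0.529, 0.529, -0.47, 0.47]
force: [-0.1, -1.0, -0.0]
opening: 0.0001
```

Request:
carry_out:
  moves:
    - {"dx":0,"dy":0.08,"dz":0,"roll":0}
    - {"dx":0,"dy":0.08,"dz":0,"roll":0}
    - {"dx":0,"dy":0.08,"dz":0,"roll":0}

```text
time_s: 11.65
tcp_pos: [0.5762, 0.047, 0.1004]
orientation: [-0.529, 0.529, -0.47, 0.47]
force: [-0.7, -0.3, 0.7]
opening: -0.0005
```

There is no contact down to z = 0.1004, so the plate is flat; tilted, it would have met the tip at about 0.1025. Next I'll back off over the panel and come down in front of it.

Request:
carry_out:
  moves:
    - {"dx":0,"dy":-2,"dz":0,"roll":0}
    - {"dx":0,"dy":-5,"dz":0,"roll":0}
    - {"dx":-4,"dy":-7,"dz":0,"roll":0}
    - {"dx":-8,"dy":-7,"dz":0,"roll":0}
    - {"dx":-11,"dy":-7,"dz":0,"roll":0}
    - {"dx":-11,"dy":-7,"dz":0,"roll":0}
    - {"dx":-11,"dy":-7,"dz":0,"roll":0}

```text
time_s: 12.35
tcp_pos: [0.5632, 0.1568, 0.1703]
orientation: [-0.529, 0.529, -0.469, 0.469]
force: [0.1, -0.3, -0.1]
opening: 0.0004
```

```bash
python3 look.py wr9; python3 - <<'E'
from h import *
P=np.array([.579,.0143,0])+INTO*(-0.0955-0.04)+LAT*0.001;P[2]=0.080;print(P,delta(P))
E
```

```text
t 12.35 tcp [0.5632 0.1568 0.1703] F [ 0.05 -0.33 -0.14] open 0.0004 q [ 0.05  0.06 -0.11  1.41 -0.    1.5 ]
[0.5641395 0.1489685 0.08     ] [ 0.71  9.03 -0.  ]
```

View pics/wr9.png

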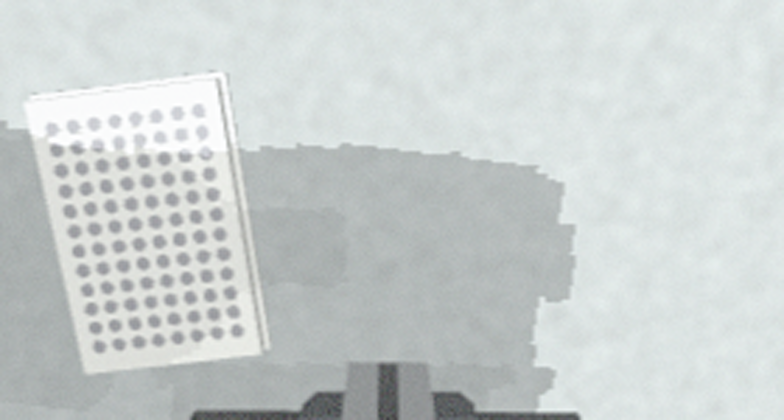

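Request:
carry_out:
  moves:
    - {"dx":0.2,"dy":4,"dz":0,"roll":0}
    - {"dx":0.2,"dy":7,"dz":0,"roll":0}
    - {"dx":0.2,"dy":8.7,"dz":0,"roll":0}
    - {"dx":0.2,"dy":8.7,"dz":0,"roll":0}
    - {"dx":0.2,"dy":8.7,"dz":0,"roll":0}

```text
time_s: 12.9
tcp_pos: [0.5638, 0.1535, 0.0839]
orientation: [-0.528, 0.528, -0.47, 0.47]
force: [-0.9, 0.5, 1.0]
opening: 0.0002
```

Request:
carry_out:
  moves:
    - {"dx":0.5,"dy":0,"dz":0,"roll":0}
    - {"dx":1.0,"dy":0,"dz":0,"roll":0}
    - {"dx":1.5,"dy":0,"dz":0,"roll":0}
    - {"dx":1.8,"dy":0,"dz":0,"roll":0}
    - {"dx":2.0,"dy":0,"dz":0,"roll":0}
    - {"dx":2.0,"dy":0,"dz":0,"roll":0}

```text
time_s: 13.5
tcp_pos: [0.566, 0.1341, 0.0834]
orientation: [-0.528, 0.528, -0.47, 0.47]
force: [0.1, 0.3, -0.7]
opening: -0.0002
```

```bash
python3 - <<'E'
from h import *
st();p,R,s=tool();d=p-[.579,.0143,0];print("refl",d@INTO,d@LAT)
save(grab_frame("wrist"),"wr10",s=1.5);save(grab_frame("side"),"si10",(170,120,310,225),5.5)
E
```

```text
t 13.5 tcp [0.566  0.1341 0.0834] F [ 0.14  0.28 -0.72] open -0.0002 q [ 0.01  0.09 -0.23  1.25 -0.    1.46]
refl -0.1205280957410696 0.0010803741767085107
```

View pics/wr10.png

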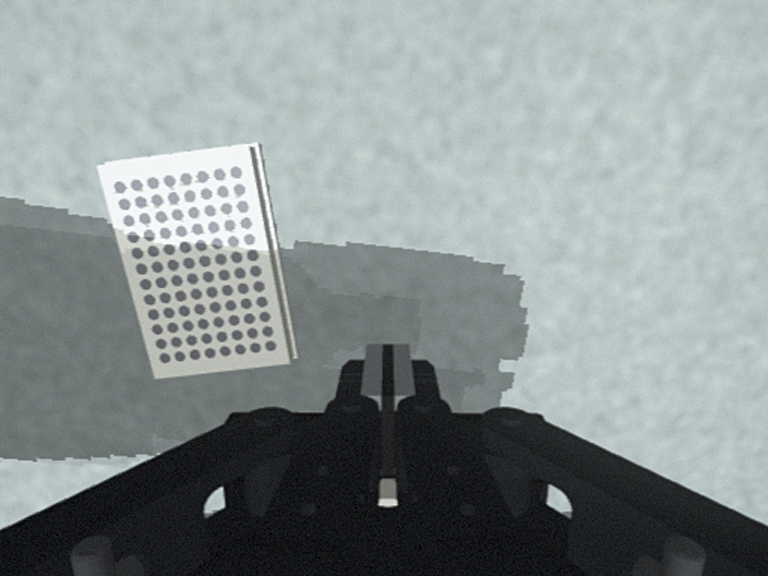

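View pics/si10.png

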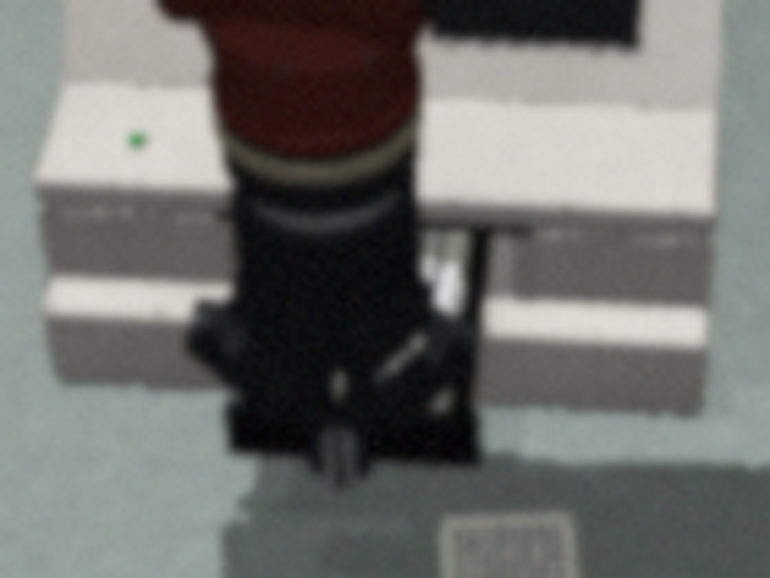

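Request:
carry_out:
  moves:
    - {"dx":0.3,"dy":0,"dz":0,"roll":0}
    - {"dx":0.6,"dy":0,"dz":0,"roll":0}
    - {"dx":0.9,"dy":0,"dz":0,"roll":0}
    - {"dx":1.0,"dy":0,"dz":0,"roll":0}
    - {"dx":1.1,"dy":0,"dz":0,"roll":0}

```text
time_s: 14.1
tcp_pos: [0.5672, 0.1233, 0.0834]
orientation: [-0.529, 0.529, -0.47, 0.47]
force: [-0.3, -0.3, 0.1]
opening: -0.0001
```

Request:
carry_out:
  moves:
    - {"dx":0.1,"dy":0,"dz":0,"roll":0}
    - {"dx":0.2,"dy":0,"dz":0,"roll":0}
    - {"dx":0.3,"dy":0,"dz":0,"roll":0}
    - {"dx":0.4,"dy":0,"dz":0,"roll":0}
    - {"dx":0.5,"dy":0,"dz":0,"roll":0}
    - {"dx":0.6,"dy":0,"dz":0,"roll":0}

```text
time_s: 14.7
tcp_pos: [0.5678, 0.1177, 0.0833]
orientation: [0.529, -0.529, 0.47, -0.47]
force: [-0.2, 3.0, 0.8]
opening: 0.0002
```

In contact at 3 N, the tray's own friction. I'll slide it in at about 15-20 mm/s.

Request:
carry_out:
  moves:
    - {"dx":0.1,"dy":0,"dz":0,"roll":0}
    - {"dx":0.2,"dy":0,"dz":0,"roll":0}
    - {"dx":0.35,"dy":0,"dz":0,"roll":0}
    - {"dx":0.5,"dy":0,"dz":0,"roll":0}
    - {"dx":0.65,"dy":0,"dz":0,"roll":0}
    - {"dx":0.8,"dy":0,"dz":0,"roll":0}
    - {"dx":0.95,"dy":0,"dz":0,"roll":0}
    - {"dx":1.1,"dy":0,"dz":0,"roll":0}
    - {"dx":1.25,"dy":0,"dz":0,"roll":0}
    - {"dx":1.4,"dy":0,"dz":0,"roll":0}
    - {"dx":1.5,"dy":0,"dz":0,"roll":0}
    - {"dx":1.6,"dy":0,"dz":0,"roll":0}

```text
time_s: 15.9
tcp_pos: [0.5697, 0.1016, 0.0833]
orientation: [-0.528, 0.529, -0.47, 0.47]
force: [-2.6, 2.8, 2.1]
opening: -0.0003
```

Request:
carry_out:
  moves:
    - {"dx":0.1,"dy":0,"dz":0,"roll":0}
    - {"dx":0.25,"dy":0,"dz":0,"roll":0}
    - {"dx":0.4,"dy":0,"dz":0,"roll":0}
    - {"dx":0.55,"dy":0,"dz":0,"roll":0}
    - {"dx":0.7,"dy":0,"dz":0,"roll":0}
    - {"dx":0.85,"dy":0,"dz":0,"roll":0}
    - {"dx":1.0,"dy":0,"dz":0,"roll":0}
    - {"dx":1.15,"dy":0,"dz":0,"roll":0}
    - {"dx":1.3,"dy":0,"dz":0,"roll":0}
    - {"dx":1.45,"dy":0,"dz":0,"roll":0}
    - {"dx":1.55,"dy":0,"dz":0,"roll":0}
    - {"dx":1.6,"dy":0,"dz":0,"roll":0}

```text
time_s: 17.1
tcp_pos: [0.5716, 0.0856, 0.0833]
orientation: [-0.529, 0.529, -0.47, 0.47]
force: [-2.5, 2.1, 0.5]
opening: -0.0005
```

```bash
python3 - <<'E'
from h import *
st();p,R,s=tool();d=p-[.579,.0143,0];print("refl",d@INTO,d@LAT)
save(grab_frame("scene"),"sc11",(140,130,280,235),5.5);save(grab_frame("side"),"si11",(170,120,310,225),5.5)
E
```

```text
t 17.1 tcp [0.5716 0.0856 0.0833] F [-2.5   2.13  0.48] open -0.0005 q [-0.08  0.08 -0.24  1.25 -0.    1.38]
refl -0.07170215580268166 0.0010466051040989163
```

View pics/sc11.png

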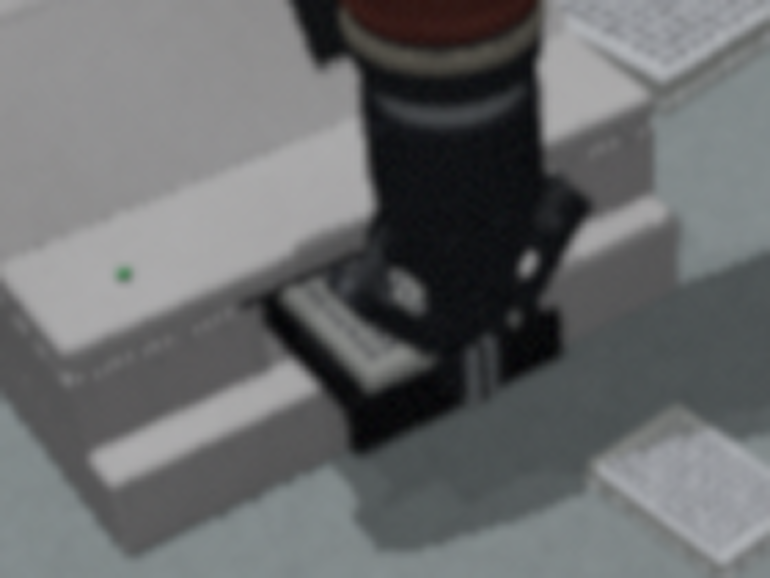

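Request:
carry_out:
  moves:
    - {"dx":0.1,"dy":0,"dz":0,"roll":0}
    - {"dx":0.25,"dy":0,"dz":0,"roll":0}
    - {"dx":0.4,"dy":0,"dz":0,"roll":0}
    - {"dx":0.55,"dy":0,"dz":0,"roll":0}
    - {"dx":0.7,"dy":0,"dz":0,"roll":0}
    - {"dx":0.85,"dy":0,"dz":0,"roll":0}
    - {"dx":1.0,"dy":0,"dz":0,"roll":0}
    - {"dx":1.15,"dy":0,"dz":0,"roll":0}
    - {"dx":1.3,"dy":0,"dz":0,"roll":0}
    - {"dx":1.45,"dy":0,"dz":0,"roll":0}
    - {"dx":1.55,"dy":0,"dz":0,"roll":0}
    - {"dx":1.6,"dy":0,"dz":0,"roll":0}

```text
time_s: 18.4
tcp_pos: [0.5735, 0.0698, 0.0833]
orientation: [-0.528, 0.529, -0.47, 0.47]
force: [-1.7, 2.8, 0.6]
opening: 0.0001
```

Request:
carry_out:
  moves:
    - {"dx":0.1,"dy":0,"dz":0,"roll":0}
    - {"dx":0.2,"dy":0,"dz":0,"roll":0}
    - {"dx":0.3,"dy":0,"dz":0,"roll":0}
    - {"dx":0.4,"dy":0,"dz":0,"roll":0}
    - {"dx":0.5,"dy":0,"dz":0,"roll":0}
    - {"dx":0.6,"dy":0,"dz":0,"roll":0}
    - {"dx":0.7,"dy":0,"dz":0,"roll":0}
    - {"dx":0.8,"dy":0,"dz":0,"roll":0}

```text
time_s: 19.2
tcp_pos: [0.5745, 0.0619, 0.0834]
orientation: [-0.529, 0.529, -0.47, 0.47]
force: [-1.8, 2.7, -0.3]
opening: -0.0003
```

```bash
python3 - <<'E'
from h import *
st();p,R,s=tool();d=p-[.579,.0143,0];print("refl",d@INTO,d@LAT)
E
```

```text
t 19.2 tcp [0.5745 0.0619 0.0834] F [-1.83  2.75 -0.27] open -0.0003 q [-0.12  0.08 -0.24  1.25 -0.    1.33]
refl -0.047753444430616195 0.0010884456723946885
```

Now the cautious last part.

Request:
carry_out:
  moves:
    - {"dx":0.1,"dy":0,"dz":0,"roll":0}
    - {"dx":0.2,"dy":0,"dz":0,"roll":0}
    - {"dx":0.3,"dy":0,"dz":0,"roll":0}
    - {"dx":0.4,"dy":0,"dz":0,"roll":0}
    - {"dx":0.4,"dy":0,"dz":0,"roll":0}

```text
time_s: 19.7
tcp_pos: [0.5751, 0.0577, 0.0834]
orientation: [-0.529, 0.529, -0.47, 0.47]
force: [-1.2, 1.8, -0.4]
opening: -0.0003
```

Request:
carry_out:
  moves:
    - {"dx":0.05,"dy":0,"dz":0,"roll":0}
    - {"dx":0.1,"dy":0,"dz":0,"roll":0}
    - {"dx":0.15,"dy":0,"dz":0,"roll":0}

```text
time_s: 20.0
tcp_pos: [0.5752, 0.0565, 0.0834]
orientation: [0.529, -0.529, 0.47, -0.47]
force: [-1.6, 3.3, -0.7]
opening: -0.0002
```

Request:
carry_out:
  moves:
    - {"dx":0.05,"dy":0,"dz":0,"roll":0}
    - {"dx":0.1,"dy":0,"dz":0,"roll":0}
    - {"dx":0.1,"dy":0,"dz":0,"roll":0}

```text
time_s: 20.3
tcp_pos: [0.5754, 0.0554, 0.0834]
orientation: [0.529, -0.529, 0.47, -0.47]
force: [0.1, 1.6, 0.4]
opening: -0.0001
```

Now at reader x = -41 mm; the stop should lie between -42 and -34.

Request:
carry_out:
  moves:
    - {"dx":0.05,"dy":0,"dz":0,"roll":0}
    - {"dx":0.1,"dy":0,"dz":0,"roll":0}
    - {"dx":0.1,"dy":0,"dz":0,"roll":0}

```text
time_s: 20.6
tcp_pos: [0.5754, 0.0544, 0.0834]
orientation: [-0.529, 0.529, -0.47, 0.47]
force: [-0.8, 3.0, 0.1]
opening: -0.0006
```

Request:
carry_out:
  moves:
    - {"dx":0.05,"dy":0,"dz":0,"roll":0}
    - {"dx":0.1,"dy":0,"dz":0,"roll":0}
    - {"dx":0.1,"dy":0,"dz":0,"roll":0}

```text
time_s: 20.9
tcp_pos: [0.5754, 0.0542, 0.0834]
orientation: [0.529, -0.528, 0.47, -0.469]
force: [-0.0, 6.4, 0.8]
opening: 0.0002
```

Request:
carry_out:
  moves:
    - {"dx":0.05,"dy":0,"dz":0,"roll":0}
    - {"dx":0.1,"dy":0,"dz":0,"roll":0}
    - {"dx":0.1,"dy":0,"dz":0,"roll":0}

```text
time_s: 21.2
tcp_pos: [0.5755, 0.0541, 0.0835]
orientation: [0.53, -0.528, 0.47, -0.469]
force: [-1.2, 11.1, 1.7]
opening: -0.0001
```

The force rises to 11 N with the tip stationary, so this is the rigid stop. It implies the tray began about 67 mm out, which fits the 62-70 mm given. I'll back straight off and look.

Request:
carry_out:
  moves:
    - {"dx":-0.3,"dy":0,"dz":0,"roll":0}
    - {"dx":-1.5,"dy":0,"dz":0,"roll":0}
    - {"dx":-4,"dy":0,"dz":0,"roll":0}
    - {"dx":-8,"dy":-2,"dz":0,"roll":0}
    - {"dx":-11,"dy":-7,"dz":0,"roll":0}
    - {"dx":-11,"dy":-12,"dz":0,"roll":0}
    - {"dx":-11,"dy":-16,"dz":0,"roll":0}
    - {"dx":-11,"dy":-16,"dz":0,"roll":0}
    - {"dx":-11,"dy":-16,"dz":0,"roll":0}

```text
time_s: 22.1
tcp_pos: [0.5634, 0.1621, 0.2449]
orientation: [0.529, -0.528, 0.469, -0.471]
force: [0.3, 0.2, -0.7]
opening: -0.0001
```

```bash
python3 - <<'E'
from h import *
import pickle
st();F={n:grab_frame(n) for n in ["scene","side","wrist"]}
pickle.dump(F,open("F12.pkl","wb"))
save(F["scene"],"sc12",(140,130,280,235),5.5);save(F["side"],"si12",s=1.5);save(F["wrist"],"wr12",s=1.5)
E
```

```text
t 22.1 tcp [0.5634 0.1621 0.2449] F [ 0.29  0.24 -0.74] open -0.0001 q [ 0.06  0.06  0.03  1.54 -0.    1.51]
```

View pics/sc12.png

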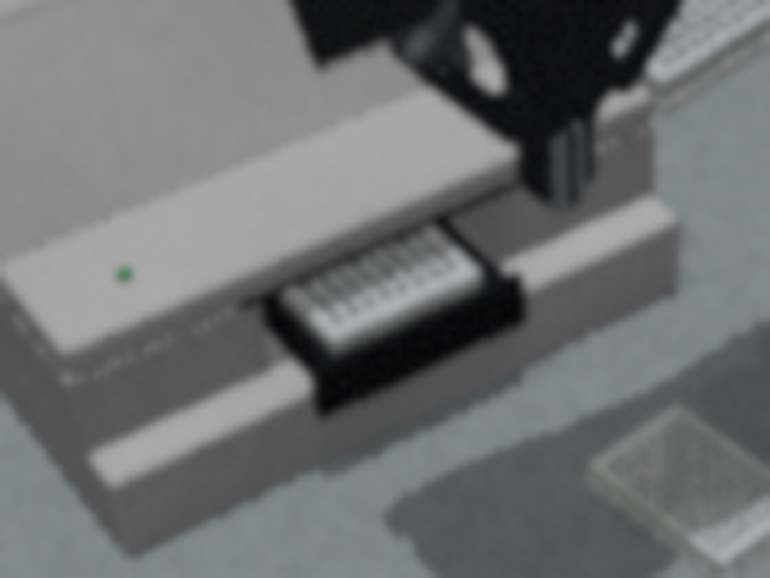

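View pics/wr12.png

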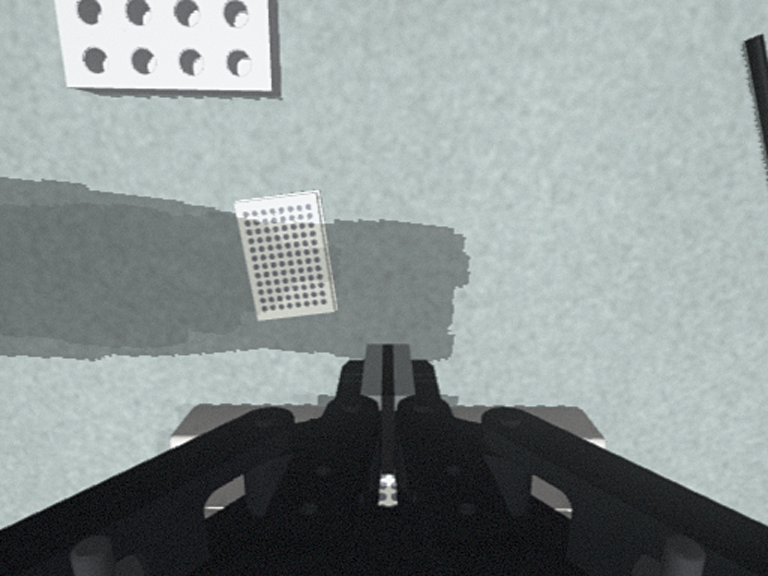

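View pics/si12.png

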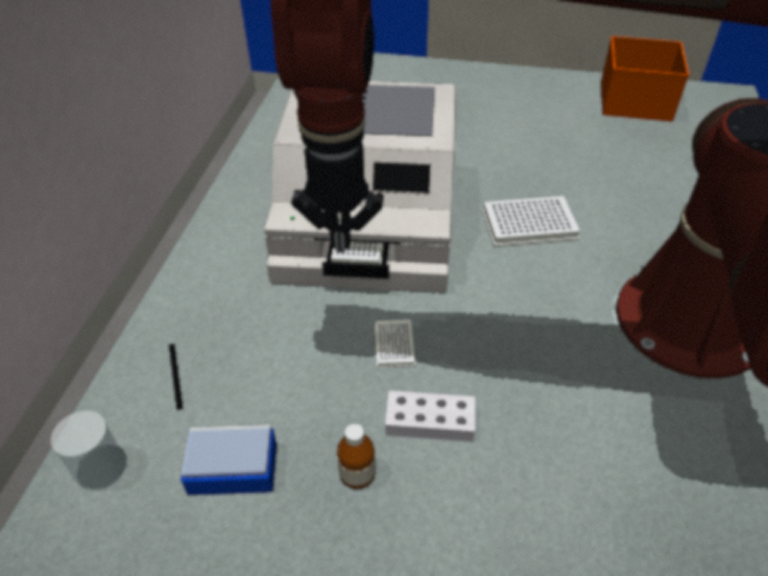

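The tray is home against the plinth, the plate shows behind the panel at scene (201-227, 173-193), and the bystanders haven't moved. One check from above.

Request:
carry_out:
  moves:
    - {"dx":3,"dy":-1,"dz":0,"roll":0}
    - {"dx":6,"dy":-1,"dz":0,"roll":0}
    - {"dx":8,"dy":-1,"dz":0,"roll":0}
    - {"dx":8,"dy":-1,"dz":0,"roll":0}
    - {"dx":8,"dy":-1,"dz":0,"roll":0}

```text
time_s: 22.75
tcp_pos: [0.5715, 0.0823, 0.2521]
orientation: [-0.528, 0.529, -0.471, 0.469]
force: [0.4, 0.1, -0.5]
opening: -0.0001
```

```bash
python3 - <<'E'
from h import *
import pickle
st();f=grab_frame("wrist");pickle.dump(f,open("W13.pkl","wb"))
p=f["pixels"][180:290,215:355].astype(float)
p=(255*(p/255)**0.5).astype(np.uint8)
cv2.imwrite("pics/wr13.png",cv2.resize(p,None,fx=5.5,fy=5.5,interpolation=cv2.INTER_CUBIC))
E
```

```text
t 22.75 tcp [0.5715 0.0823 0.2521] F [ 0.35  0.12 -0.52] open -0.0001 q [-0.08  0.04  0.02  1.56  0.    1.37]
```

View pics/wr13.png

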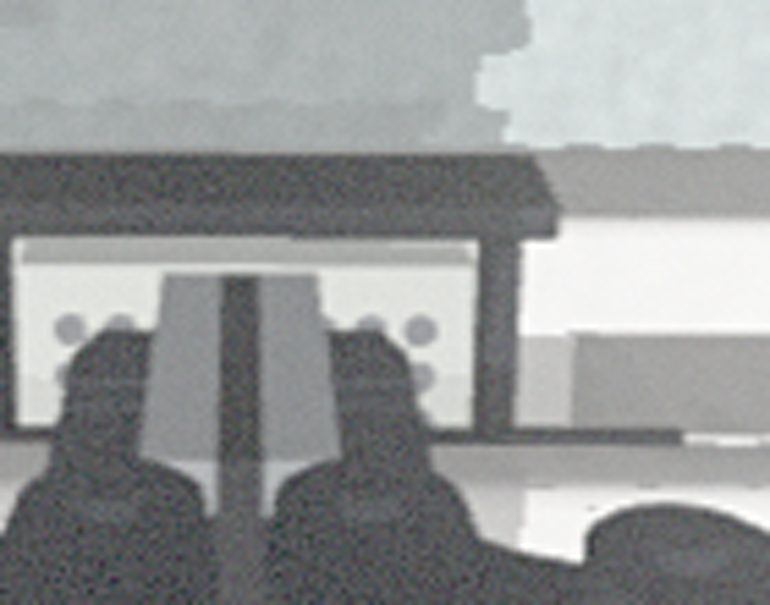

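```bash
python3 - <<'E'
from h import *
import pickle
f=pickle.load(open("W13.pkl","rb"))
S=lambda U,V:((U+.5)/5.5-.5+215,(V+.5)/5.5-.5+180)
for n,U,V,z in [("topin",540,237,.07),("topout",545,202,.07),("bot",530,153,.04),("plt",20,264,.075),("pltR",470,264,.075),("plinthtop",650,217,.052)]:
    d=onz(f,*S(U,V),z)-[.579,.0143,0];print(n,"refl %.4f %.4f"%(d@INTO,d@LAT))
E
```

```text
topin refl -0.0225 0.0551
topout refl -0.0292 0.0557
bot refl -0.0288 0.0578
plt refl -0.0194 -0.0385
pltR refl -0.0193 0.0419
plinthtop refl -0.0198 0.0792
```

```bash
python3 -c "
from workcell import *
print(close_job(), read_state()['force'])"
```

```text
the job is handed in; nothing more can be done
the job is handed in; nothing more can be done
```

I dragged the plate about 31 mm toward the front panel, pressing with about 5–9 N (highest reading 9.4 N), until it dropped flat into its nest. I then pushed the tray home with about 3 N, reading 11 N at the rigid stop, and backed the gripper off. The job was handed in at about 23 s. The forces are readings at the end of each move; short peaks in between were not seen.

**Last checks:**
- **Plate flat:** the fingertip sank 0.9 mm as the plate dropped. A later probe 52 mm from the near edge met nothing at the height where a tilted plate would have touched. Both checks were made before the push, and afterwards I checked the plate only by camera.
- **Plate in the nest:** it sits about 2 mm behind the panel both before and after the push, within the nest's play.
- **Tray home:** the panel stopped against rising force, after about 67 mm of travel by the camera, which fits the 62–70 mm given.
- **Bystanders:** nothing else on the bench had moved in the last side picture.
- **Disagreement:** the plinth edge measured about 3 mm off its nominal position relative to my reader origin. I treated this as error in locating that origin. The gap and travel figures don't depend on it.

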